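# Shut the seed hopper's gate and hold its twist-lock cap off for refilling

### The job

Get the seed hopper ready for refilling: take the gate blade out of its stand, slide it fully down into the gate slot on the hopper's chute and leave it there, then take the hopper's twist-lock cap off its neck. The cap lets go in one turning direction only and cannot be seen to be left- or right-handed, so it may have to be tried both ways. Finish while holding the cap still in the gripper, about 10 cm above where it sat, and do not shove the other things on the table about.

Things in the scene. Friction and masses are not known exactly. Their poses are not given: they have to be found in the camera images.
- hopper: Fixed seed hopper. White box tank 170 (x) x 200 (y) x 120 mm high, centred 40 mm to -y of this origin, which lies on the table. A round steel neck rises from the tank top; a low steel chute runs out of the tank's +y side through an upright aluminium gate housing. Hopper and all on it share this yaw.
- gate_slot (a point): Centre of the mouth of the gate slot, on top of the aluminium gate housing (76 x 37 mm, top 85 mm above the table; 150 mm to +y of the hopper origin). Slot 56 mm long along its x, 9 mm wide along its y, open to the table below. The tank wall (120 mm high) is 90 mm to -y of it.
- neck_rim (a point): Centre of the neck's rim, 165 mm above the table, 50 mm to -y of the hopper origin. Neck outer diameter 76 mm. Inside, two ledges catch the cap's cross bar; a hidden stop blocks the bar in one turning direction, and which one changes from time to time.
- stand: Fixed white plastic stand in which the gate blade starts upright: base 100 x 70 mm, slotted block 82 (x) x 34 (y) mm, top 80 mm above the table; slot 62 x 10 mm along x, loose. Origin on the table under its centre.
- gate_grip (a point): Gate blade (160 g), centre of its grey grip, an upright bar 60 mm long (x) x 18 thick (y) x 40 high. Below it a flat steel blade 50 wide (x), 5 thick (y), reaching 66 mm below the grip (last 11 mm only 44 x 3). The grip's underside rests on the stand's top at first, on the gate housing's top when home: this point is then 20 mm above gate_slot. Either way round fits.
- cap: Hopper cap, about 350 g: aluminium disc 80 mm across, 8 mm thick, grey wing on top. Origin: centre of the disc's underside, which rests on the neck rim at the start; z is the turning axis. Below it a stem with a cross bar (56 mm long along y, 16 mm wide, ending 32 mm below the disc) is caught in the neck.
- cap_wing (a point): Centre of the cap's wing: upright bar 60 mm long (y) x 16 thick (x) x 36 high, 26 mm above the cap's origin. Starts along the hopper's y within 5 degrees, 191 mm above the table. Turned the wrong way it stops hard after 5 to 20 degrees; the right way it turns easily and is free to lift straight up 50 to 90 degrees from the start. Before that it lifts only 2 mm.
- loaf: Bystander: baked loaf 165 x 100 x 75 mm, origin at its underside.
- jar: Bystander: glass jar 70 mm across, 100 mm high, origin at its underside.
- oil: Bystander: green glass oil bottle 60 mm across, 200 mm high, origin at its underside.
- measure: Bystander: steel measuring mug 76 mm across, 90 mm high, origin at its underside.
- bowl: Bystander: steel bowl 140 mm across, 60 mm high, origin at its underside.
- tin: Bystander: bread tin 220 x 110 x 70 mm, origin at its underside.
- brush: Bystander: pastry brush lying flat, below 30 mm high, origin at its underside.
Mind the look-alikes: they are no part of the job. Leave any purple or red look-alike of the cap alone.

How it is judged:
By the outcome, as a careful person would: the job done as asked, in the order asked, and still so for the second after the job is handed in, while the arm keeps its last pose, push and grip.
It also fails if it takes over 64 s, if anything falls off the work surface, if the arm or the gripper's body presses on something with over 40 N, if the wrist force passes 120 N, or if a joint passes its speed limit or range.

### The arm

A 6-joint arm with a two-finger parallel gripper is mounted at the origin on the work surface. World frame = base frame: x ahead of the robot, y to its left, z up, the work surface at z = 0. Lengths are in mm, angles in rad, forces in N, time in s.
With the tool pointing down it reaches from about 275 to 825 mm from the base axis. Payload 4.9 kg.
Tool frame: the origin (TCP) lies on the centre line of the jaws, within the pads' length; the fingertips stand 19 mm ahead of it and the grasp point (between the pads) is the TCP; z points along the fingers, y is the line along which they close (so a half turn about z gives the same grasp; the last joint's range is limited). The gripper opens to 85 mm and grips with 20 to 120 N. Pads are 22 mm wide; open, the fingers measure 114 mm over their backs; the gripper's body (76 mm by 85 mm) begins 54 mm behind the grasp point. The pads swing forward as they close: fully open they stand 13 mm farther back than shut.
Start: joints at [1.208, 0.326, -0.193, 1.052, 0, 1.437], TCP at [124.738, 535.686, 223.181] pointing down, gripper open.
Joint ranges: [-2.65, 2.65], [-0.97, 1.79], [-1.3, 1.35], [-1.93, 2.1], [-1.47, 1.37], [-3.14, 3.14]. Speed limits (rad/s): [2.57, 2.57, 3.14, 3.14, 3.14, 3.14].

### API

Orientations are given as a 3x3 rotation matrix whose columns are the frame's x, y, z axes.
In Python, from rig import readout, read_camera, arm, nets gives the robot as it stands.
- The arm moves only by the shell command python3 -m crank 'ROWS' [FORCE]. ROWS is JSON, a list of rows, each an object with "dr": the turn, a rotation vector about the tool's x, y, z in rad, a list of three; "slide": the shift along the tool's x, y, z in mm, a list of three; "gripper": the opening, from -1 (shut) to 1 (fully open). A call has 1 to 5 rows; each row is the pose to reach, as a shift and turn from the pose commanded when the call began, along the tool's axes at that moment; what a row does not reach only later rows make up. A row lasts 1/12 s, in which the tool goes at most 41.7 mm and 7.16 degrees, less where a joint would pass 70% of its speed; a pose out of reach is approached as far as the arm can. A call with a gripper value outside its range is refused whole. The fingers move at their own pace and stop on an object; FORCE is the grip in N (left out, the last holds). Time passes only in rows, so rows that repeat a pose let the fingers close. It gives the time, the measured TCP pose, the force, the opening and the grip force at its end, in the units of the state.
- readout.state(): the state, without advancing time (a new reading comes with each control period).
- read_camera(name): name is "scene" or "side" or "wrist"; returns a dict with "image" (400x640x3 uint8, red, green, blue), "range_z" (400x640 float32, mm along the optical axis (not along the pixel's ray), 0 where there is no reading), "camera_matrix" (3x3 intrinsics, pixels), "k1" (the pictures are not rectified: a ray, as slopes to the right and down, at radius r is drawn at 1 + k1 r^2 times it, then the intrinsics apply), "R" (3x3) and "t" (3): a world point X has camera coordinates R X + t; the wrist camera has in their place "tool_from_camera" (4x4, takes a point from camera to tool coordinates, whose origin is the TCP and whose axes are the flange's). Camera axes: x right, y down, z forward; pixel columns grow to the right and rows downward; lengths in mm; the calibration is good to about 2 mm. A picture is of the moment at which its call begins: read the wrist's pose just before it.
- arm.finish_job(): hands the job in; it is judged then, once.
Trained networks look in a picture, given as the dict that the camera call returned (one of the last four; its "shot" number tells which), for a name from the list of things; names that differ only in an ending like _2 or _b are one class to them, and where a whole thing is asked for, a point or a joint stands for the part that bears it (a point fixed in the world has none). Each returns a list of dicts, best first, with "confidence" (0 to 1); they miss things now and then, are a little off and sometimes report something else, mostly with a low value. They report only what shows in the picture. A call takes as long as a camera call. They do not tell look-alikes from the thing itself.
- nets.silhouettes(thing, picture): "pixels" (400x640 bool, what is visible of it) and "box" ([centre column, centre row, width, height] in pixels, round what is visible of it).
- nets.landmark_of(thing, picture): "pixel" ([column, row] in pixels: a listed point, or the origin of a listed thing).
The state is a dict: "t": time; "joints": joint angles; "qvel": joint speeds; "effort": joint torques, N m; "eef_pos": TCP position; "orientation": TCP orientation; "wrist_force": force on the tool from outside, world axes, zero at the start; "ft_torque": the same for the moment, N m; "gripper_width": opening from 0.0 (shut) to 1.0 (fully open); "finger_force": force on a finger pad.
Only numpy, scipy, OpenCV 4.12 (cv2) and the standard library are available. Lean on these libraries where they do the work, as an engineer would, in place of code of your own. Each camera call takes 0.05 s, during which the arm holds its last target. There are 200 camera calls.

## Working session

There is one attempt and no reset: what is moved stays moved. The work goes in short steps, Python scripts to look and compute and a shell command to move; the robot and the scene stay as the last step left them, time stands still between calls to the robot, and variables do not carry over. Pictures are saved under pics/ and viewed, at most 10 in all, crops included, and the job is handed in when it is done.

```bash
ls; mkdir -p pics; cat > h.py <<'E'
import numpy as np, cv2
from rig import readout, read_camera, arm, nets
def ray(p,px):
    K=p["camera_matrix"];u=[(px[0]-K[0][2])/K[0][0],(px[1]-K[1][2])/K[1][1]]
    d=np.array(u);s=d.copy()
    for _ in range(20): s=d/(1+p["k1"]*(s@s))
    return np.array([s[0],s[1],1.])
def pose(p,st=None):
    "cam->world R,t"
    if "R" in p: R=np.array(p["R"]);return R.T,-R.T@np.array(p["t"])
    T=np.array(p["tool_from_camera"]);Rt=np.array(st["orientation"])
    return Rt@T[:3,:3],Rt@T[:3,3]+np.array(st["eef_pos"])
def wray(p,px,st=None):
    R,t=pose(p,st);return t,R@ray(p,px)
def atz(p,px,z,st=None):
    o,d=wray(p,px,st);return o+d*(z-o[2])/d[2]
def tri(L):
    A=np.zeros((3,3));b=np.zeros(3)
    for o,d in L:
        d=d/np.linalg.norm(d);P=np.eye(3)-np.outer(d,d);A+=P;b+=P@o
    x=np.linalg.solve(A,b)
    res=[np.linalg.norm((np.eye(3)-np.outer(d,d)/(d@d))@(x-o)) for o,d in L]
    return x,res
def cloud(p,mask,st=None):
    R,t=pose(p,st);v,u=np.nonzero(mask&(p["range_z"]>0))
    P=np.array([ray(p,(a,b)) for a,b in zip(u,v)])*p["range_z"][v,u][:,None]
    return P@R.T+t
def snap(n):
    st=readout.state();return read_camera(n),st
def save(p,name): cv2.imwrite("pics/"+name,cv2.cvtColor(p["image"],cv2.COLOR_RGB2BGR))
E
python3 - <<'E'
from h import *
np.set_printoptions(precision=1,suppress=True)
for n in["scene","side","wrist"]:
    p,st=snap(n);save(p,n+"0.png")
    print(n,pose(p,st)[1],p["k1"])
    for th in["gate_slot","neck_rim","gate_grip","cap","cap_wing","stand","hopper"]:
        r=nets.landmark_of(th,p);print(th,[(np.round(x["pixel"]),round(x["confidence"],2)) for x in r[:3]])
a=cv2.imread("pics/scene0.png");b=cv2.imread("pics/side0.png")
E
```

```text
pics
scene [1035.5  457.9  824.8] -0.025170873972977473
gate_slot [(array([326., 247.]), 0.57)]
neck_rim [(array([255., 194.]), 0.66)]
gate_grip [(array([434., 267.]), 0.76)]
cap [(array([251., 198.]), 0.95), (array([203., 205.]), 0.85), (array([316., 192.]), 0.75)]
cap_wing [(array([204., 198.]), 0.88), (array([320., 191.]), 0.63), (array([253., 185.]), 0.55)]
stand [(array([429., 291.]), 0.8)]
hopper [(array([277., 243.]), 0.61), (array([346., 325.]), 0.49)]
side [  225.1 -1245.1   834.4] -0.12730430544918267
gate_slot [(array([342., 194.]), 0.98), (array([371., 202.]), 0.21), (array([371., 192.]), 0.17)]
neck_rim [(array([371., 200.]), 0.55)]
gate_grip [(array([297., 163.]), 0.44), (array([368., 189.]), 0.25), (array([288., 333.]), 0.21)]
cap [(array([302., 236.]), 0.88), (array([369., 200.]), 0.83), (array([398., 274.]), 0.75)]
cap_wing [(array([305., 232.]), 0.92), (array([402., 267.]), 0.85), (array([368., 194.]), 0.61)]
stand [(array([301., 187.]), 0.57)]
hopper [(array([358., 238.]), 0.93)]
wrist [ 57.1 551.1 372.5] -0.030843487852401208
gate_slot []
neck_rim []
gate_grip []
cap []
cap_wing []
stand []
hopper []
```

View pics/scene0.png

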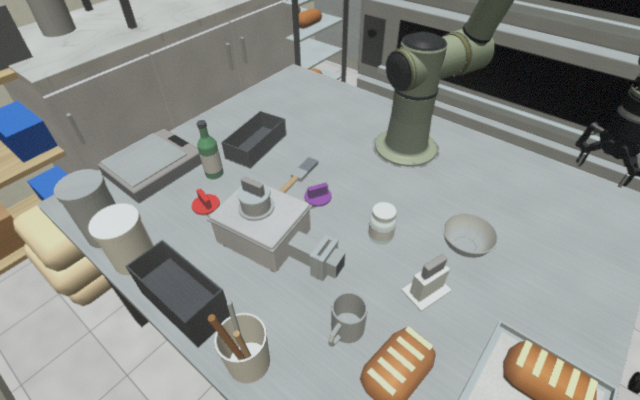

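View pics/side0.png

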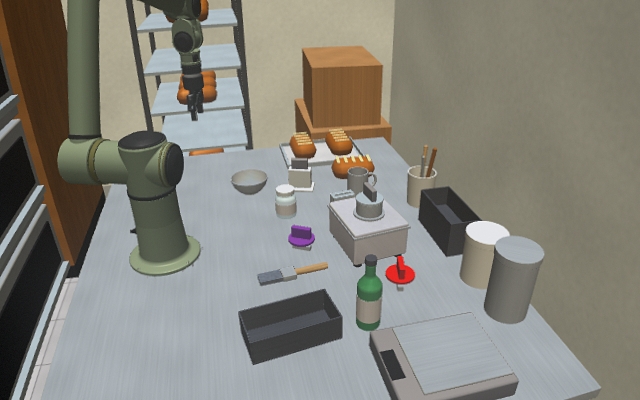

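```bash
python3 - <<'E'
from h import *
np.set_printoptions(precision=1,suppress=True)
s,_=snap("scene");d,_=snap("side")
for n,a,b in[("slot",(326,247),(342,194)),("rim",(255,194),(371,200)),("grip",(434,267),(297,163)),("wing",(253,185),(368,194)),("cap",(251,198),(369,200)),("stand",(429,291),(301,187)),("hop",(277,243),(358,238)),("redcap?",(204,198),(305,232)),("cap3",(320,191),(402,267)),("cap2x3",(204,198),(402,267)),("c3x2",(320,191),(305,232))]:
    print(n,*tri([wray(s,a),wray(d,b)]))
E
```

```text
slot [577.9  96.6  82.6] [np.float64(3.979260572815973), np.float64(3.9792605728159063)]
rim [ 609.6 -104.   164.8] [np.float64(5.626023716428793), np.float64(5.626023716428699)]
grip [473.9 332.8  98.2] [np.float64(2.2258180751630916), np.float64(2.2258180751631524)]
wing [ 601.5 -110.4  187.7] [np.float64(1.8949510328397607), np.float64(1.8949510328398034)]
cap [ 613.5 -102.8  160.6] [np.float64(3.736474784179842), np.float64(3.7364747841798445)]
stand [479.5 336.7   0.4] [np.float64(5.704600796536263), np.float64(5.704600796536138)]
hop [595.3 -54.8   1.4] [np.float64(0.35515037530531157), np.float64(0.35515037530556676)]
redcap? [ 527.8 -229.9  113.3] [np.float64(132.28785855968346), np.float64(132.2878585596834)]
cap3 [ 553.  -130.1   37.8] [np.float64(161.2683759553963), np.float64(161.26837595539615)]
cap2x3 [ 641.  -297.    59.3] [np.float64(4.073519713396645), np.float64(4.073519713396788)]
c3x2 [418.5 -56.2  57. ] [np.float64(9.542255938941226), np.float64(9.542255938941437)]
```

Scene: the hopper at (262,222) has the grey wing at (253,186) on its neck and the gate slot at (326,247). The blade's grip stands in its stand at (434,267). Cap candidates in scene pixels are grey (253,190) on the neck, red (205,203) on the table and purple (318,194) on the table. Only the grey one sits on the neck, at about 165–190 mm high, so it is the one. Next I bring the wrist camera over the stand.

```bash
cat >> h.py <<'E'
from scipy.spatial.transform import Rotation as Ro
def plan(x,y,z,ydir=None):
    "ydir: world angle(deg) of tool y (mod 180), tool straight down. prints slide/dr from measured pose"
    st=readout.state();R=np.array(st["orientation"]);p=np.array(st["eef_pos"])
    if ydir is None: T=R
    else:
        best=None
        for k in(0,180):
            a=np.radians(ydir+k);yv=np.array([np.cos(a),np.sin(a),0]);zv=np.array([0,0,-1.])
            M=np.c_[np.cross(yv,zv),yv,zv];r=Ro.from_matrix(R.T@M).as_rotvec()
            if best is None or np.linalg.norm(r)<np.linalg.norm(best[1]): best=(M,r)
        T=best[0]
    print("slide",np.round(R.T@(np.array([x,y,z])-p),1),"dr",np.round(Ro.from_matrix(R.T@T).as_rotvec(),4),"| pos",np.round(p,1),"t",st["t"],"j6",np.round(st["joints"],2),"w",round(st["gripper_width"],3))
E
python3 - <<'E'
from h import *
np.set_printoptions(precision=3,suppress=True)
st=readout.state();print(np.array(st["orientation"]))
p,_=snap("wrist");print(np.array(p["tool_from_camera"]));print(p["camera_matrix"])
plan(460,345,270,90)
E
```

```text
[[-0.974  0.227  0.   ]
 [ 0.227  0.974 -0.   ]
 [-0.    -0.    -1.   ]]
[[   0.      -0.962   -0.273   69.401]
 [   1.       0.       0.      -0.322]
 [  -0.      -0.273    0.962 -149.307]
 [   0.       0.       0.       1.   ]]
[[344.974   0.    327.849]
 [  0.    344.974 205.454]
 [  0.      0.      1.   ]]
slide [-369.8 -109.7  -46.8] dr [-0.     0.    -0.229] | pos [124.7 535.7 223.2] t 1.35 j6 [ 1.21  0.33 -0.19  1.05 -0.    1.44] w 0.998
```

```bash
python3 -m crank '[{"dr":[0,0,-0.1],"slide":[-40,-12,-5],"gripper":1},{"dr":[0,0,-0.2],"slide":[-79,-23,-10],"gripper":1},{"dr":[0,0,-0.229],"slide":[-118,-35,-15],"gripper":1},{"dr":[0,0,-0.229],"slide":[-157,-46,-20],"gripper":1},{"dr":[0,0,-0.229],"slide":[-196,-58,-25],"gripper":1}]' && python3 -c "
from h import *
plan(460,345,270,90)"
```

```text
t: 1.77
eef_pos: [303.8, 433.8, 248.6]
orientation: [[-1.0, -0.001, 0.0], [-0.001, 1.0, 0.0], [-0.0, 0.0, -1.0]]
wrist_force: [0.1, 1.1, 0.3]
gripper_width: 0.997
finger_force: 0.0
slide [-156.1  -88.9  -21.4] dr [0.0004 0.0003 0.0009] | pos [303.8 433.8 248.6] t 1.7667 j6 [ 0.82  0.27 -0.2   1.1   0.    0.82] w 0.997
```

```bash
python3 -m crank '[{"dr":[0,0,0],"slide":[-35,-20,-5],"gripper":1},{"dr":[0,0,0],"slide":[-70,-40,-10],"gripper":1},{"dr":[0,0,0],"slide":[-105,-60,-15],"gripper":1},{"dr":[0,0,0],"slide":[-140,-80,-20],"gripper":1},{"dr":[0,0,0],"slide":[-152,-89,-21],"gripper":1}]' && python3 - <<'E'
from h import *
np.set_printoptions(precision=1,suppress=True)
p,st=snap("wrist");p,st=snap("wrist");save(p,"w1.png")
for th in["gate_grip","stand"]:
    r=nets.landmark_of(th,p);print(th,[(np.round(x["pixel"],1),round(x["confidence"],2)) for x in r[:3]])
    if r: print(atz(p,r[0]["pixel"],100 if th=="gate_grip" else 0,st))
for th in ["gate_grip","stand"]:
    r=nets.silhouettes(th,p)
    for x in r[:2]: print(th,x["confidence"],x["box"],x["pixels"].sum())
    if not r: continue
    C=cloud(p,x["pixels"] if len(r)==1 else r[0]["pixels"],st)
    top=C[(C[:,2]>112)]
    print(C[:,2].min(),np.percentile(C[:,2],[5,50,95,99]),len(top))
    if len(top)>10: print(cv2.minAreaRect(top[:,:2].astype(np.float32)),top.mean(0))
plan(474,333,270)
E
```

```text
t: 2.18
eef_pos: [459.2, 343.3, 269.9]
orientation: [[-1.0, 0.004, 0.003], [0.004, 1.0, -0.0], [-0.003, -0.0, -1.0]]
wrist_force: [-0.6, 0.5, 0.1]
gripper_width: 1.001
finger_force: 0.0
gate_grip [(array([314.6, 200.6]), 0.67)]
[476.3 329.5 100. ]
stand [(array([320.9, 180.4]), 0.76)]
[477.6 333.5   0. ]
gate_grip 0.97 [314.9, 200.4, 35.3, 71.1] 1370
gate_grip 0.61 [88.7, 295.2, 176.0, 168.1] 15864
-0.7489021951055861 [ 96.7 118.3 119.7 120.2] 1231
((477.04180908203125, 330.2963562011719), (17.95636558532715, 59.42534255981445), 71.8497314453125) [475.5 330.6 118.3]
stand 0.71 [318.0, 184.1, 81.4, 100.6] 3824
stand 0.71 [87.5, 294.6, 172.2, 177.5] 16094
-2.9508598877486634 [  5.2   7.5  79.5 108.3] 37
((480.0936279296875, 329.30230712890625), (17.844314575195312, 41.49011993408203), 71.60606384277344) [480.1 334.9 116.5]
slide [-20.8 -13.5  -1.1] dr [0. 0. 0.] | pos [453.1 346.4 268.9] t 2.4833 j6 [ 0.5  0.3 -0.1  1.2  0.   0.5] w 0.999
```

View pics/w1.png

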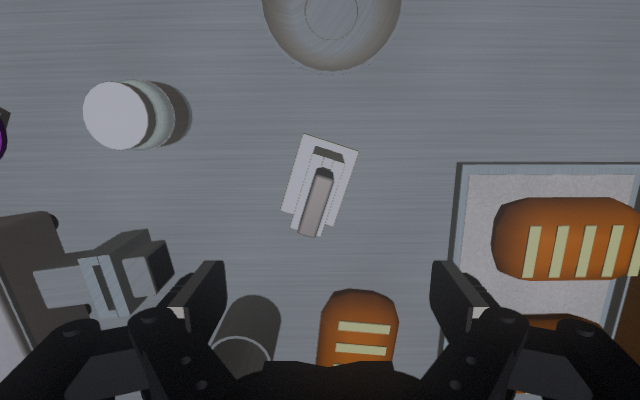

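Wrist view: the blade's grip is at (315,200) in the stand, tilted about 18°. The loaf and mug lie at (358,325) and (250,330), outside the path. I'll re-measure now the arm has settled.

```bash
cat >> h.py <<'E'
def top(p,st,name,zmin,near=None):
    for x in nets.silhouettes(name,p)[:3]:
        C=cloud(p,x["pixels"],st);C=C[C[:,2]>zmin]
        if len(C)<30: continue
        if near is not None and np.hypot(*(np.median(C,0)[:2]-near))>60: continue
        zt=np.median(C[:,2]);C=C[abs(C[:,2]-zt)<4]
        r=cv2.minAreaRect(C[:,:2].astype(np.float32));print(name,round(x["confidence"],2),np.round(r[0],1),np.round(r[1],1),round(r[2],1),"z",round(zt,1),len(C))
E
python3 - <<'E'
from h import *
for i in range(2):
    p,st=snap("wrist");top(p,st,"gate_grip",100,(477,330));top(p,st,"stand",60,(477,330))
    r=nets.landmark_of("gate_grip",p);print(np.round(atz(p,r[0]["pixel"],100,st),1) if r else None)
plan(476.5,330,150,72)
E
```

```text
stand 0.64 [477.2 330.3] [34.  81.7] 71.8 z 78.6 1259
[477.3 327.2 100. ]
stand 0.72 [477.5 330.1] [34.  82.2] 71.9 z 78.6 1209
[476.8 329.6 100. ]
slide [-22.4 -16.1 119.2] dr [0.000e+00 1.000e-04 3.151e-01] | pos [454.1 346.1 269.2] t 2.8833 j6 [ 0.52  0.34 -0.05  1.18 -0.    0.52] w 0.998
```

```bash
python3 -m crank '[{"dr":[0,0,0.12],"slide":[-10,-8,30],"gripper":1},{"dr":[0,0,0.24],"slide":[-23,-16,65],"gripper":1},{"dr":[0,0,0.315],"slide":[-23,-16,95],"gripper":1},{"dr":[0,0,0.315],"slide":[-23,-16,115],"gripper":1},{"dr":[0,0,0.315],"slide":[-23,-16,115],"gripper":1}]' 40 && python3 - <<'E'
from h import *
for i in range(2):
    p,st=snap("wrist")
top(p,st,"gate_grip",100,(477,330));top(p,st,"stand",60,(477,330))
plan(477.2,330.2,106,71.9)
E
```

```text
t: 3.3
eef_pos: [474.6, 328.0, 149.5]
orientation: [[-0.951, 0.31, -0.007], [0.31, 0.951, -0.004], [0.006, -0.006, -1.0]]
wrist_force: [-0.5, -0.4, -0.2]
gripper_width: 0.997
finger_force: 0.0
gate_grip 0.85 [476.9 330.5] [18.  59.4] 71.9 z 118.4 3044
stand 0.74 [477.3 330.3] [34.1 82.1] 72.0 z 78.6 2698
slide [ 1.3 -0.8 50. ] dr [0.0021 0.002  0.0015] | pos [478.5 330.5 156. ] t 3.5 j6 [ 0.48  0.43 -0.21  0.92  0.    0.79] w 1.002
```

```bash
python3 -m crank '[{"dr":[0,0,0],"slide":[1,-0.5,25],"gripper":1},{"dr":[0,0,0],"slide":[1,-0.5,49],"gripper":1},{"dr":[0,0,0],"slide":[1,-0.5,49],"gripper":1},{"dr":[0,0,0],"slide":[1,-0.5,49],"gripper":-1},{"dr":[0,0,0],"slide":[1,-0.5,49],"gripper":-1}]' 60 && python3 -m crank '[{"dr":[0,0,0],"slide":[0,0,0],"gripper":-1},{"dr":[0,0,0],"slide":[0,0,0],"gripper":-1},{"dr":[0,0,0],"slide":[0,0,0],"gripper":-1}]' 60
```

```text
t: 3.92
eef_pos: [477.6, 330.3, 107.3]
orientation: [[-0.951, 0.309, 0.002], [0.309, 0.951, 0.001], [-0.002, 0.002, -1.0]]
wrist_force: [-0.0, -0.8, 0.3]
gripper_width: 0.748
finger_force: 0.0
t: 4.17
eef_pos: [477.1, 330.0, 106.4]
orientation: [[-0.951, 0.31, 0.002], [0.31, 0.951, 0.001], [-0.001, 0.001, -1.0]]
wrist_force: [0.5, 0.2, -0.2]
gripper_width: 0.301
finger_force: 0.0
```

```bash
python3 -m crank '[{"dr":[0,0,0],"slide":[0,0,0],"gripper":-1},{"dr":[0,0,0],"slide":[0,0,0],"gripper":-1},{"dr":[0,0,0],"slide":[0,0,-20],"gripper":-1},{"dr":[0,0,0],"slide":[0,0,-55],"gripper":-1},{"dr":[0,0,0],"slide":[0,0,-90],"gripper":-1}]' 60 && python3 - <<'E'
from h import *
np.set_printoptions(precision=1,suppress=True)
s,_=snap("scene");d,_=snap("side")
for th in["gate_slot","neck_rim","cap_wing","cap"]:
  for p,st in((s,None),(d,None)):
    r=nets.landmark_of(th,p);print(th,[(np.round(x["pixel"],1),round(x["confidence"],2)) for x in r[:3]])
top(s,None,"cap",150);top(d,None,"cap",150)
plan(590,110,225,98)
E
```

```text
t: 4.58
eef_pos: [474.8, 328.7, 194.5]
orientation: [[-0.951, 0.31, -0.004], [0.31, 0.951, -0.002], [0.003, -0.003, -1.0]]
wrist_force: [1.2, 1.1, -1.8]
gripper_width: 0.182
finger_force: 59.2
gate_slot [(array([324.3, 245.4]), 0.72)]
gate_slot [(array([345.7, 195. ]), 0.97)]
neck_rim [(array([254.7, 192.5]), 0.77), (array([346.5, 326.3]), 0.39)]
neck_rim [(array([368.6, 198.8]), 0.71), (array([354.9, 176.1]), 0.49)]
cap_wing [(array([201.6, 199.5]), 0.74), (array([316.3, 189.9]), 0.62), (array([253.4, 186.6]), 0.56)]
cap_wing [(array([304.7, 229.3]), 0.87), (array([404.5, 268.1]), 0.81), (array([368.5, 192.5]), 0.63)]
cap [(array([205.3, 207.4]), 0.85), (array([253. , 192.6]), 0.84), (array([312.9, 195. ]), 0.62)]
cap [(array([300.1, 236.4]), 0.93), (array([371.6, 200.2]), 0.63), (array([400.8, 273. ]), 0.63)]
cap 0.93 [610.2 -98.3] [72.8 78.3] 62.2 z 174.7 355
cap 0.73 [ 609.1 -111.1] [73.7 75.7] 78.7 z 175.1 208
slide [-176.3 -173.3  -30.8] dr [-0.  -0.  -0.5] | pos [476.  329.4 194.2] t 5.1833 j6 [ 0.5  0.4 -0.2  1.  -0.   0.8] w 0.184
```

```bash
python3 -c "
from h import *
plan(585,190,235,99)"; python3 -m crank '[{"dr":[0,0,-0.12],"slide":[-29,-19,-8],"gripper":-1},{"dr":[0,0,-0.24],"slide":[-58,-38,-16],"gripper":-1},{"dr":[0,0,-0.36],"slide":[-87,-57,-24],"gripper":-1},{"dr":[0,0,-0.47],"slide":[-116,-76,-32],"gripper":-1},{"dr":[0,0,-0.47],"slide":[-145,-95,-40],"gripper":-1}]' && python3 -c "
from h import *
plan(585,190,235,99)"
```

```text
slide [-146.8  -98.8  -40.8] dr [-0.0009 -0.0014 -0.4719] | pos [476.  329.4 194.2] t 5.1833 j6 [ 0.48  0.4  -0.16  1.01 -0.    0.79] w 0.184
t: 5.6
eef_pos: [585.5, 193.1, 235.3]
orientation: [[-0.987, -0.159, -0.0], [-0.159, 0.987, -0.0], [0.0, 0.0, -1.0]]
wrist_force: [0.7, 0.4, -2.7]
gripper_width: 0.184
finger_force: 59.2
slide [ 1.  -3.   0.3] dr [ 0.     -0.0004  0.0022] | pos [585.5 193.1 235.3] t 5.6 j6 [0.2  0.44 0.02 1.14 0.   0.04] w 0.184
```

```bash
python3 - <<'E'
from h import *
for i in range(4): p,st=snap("wrist")
save(p,"w2.png")
r=nets.landmark_of("gate_slot",p);print([(np.round(x["pixel"],1),x["confidence"],np.round(atz(p,x["pixel"],85,st),1)) for x in r])
for x in nets.silhouettes("hopper",p)[:2]:
    C=cloud(p,x["pixels"],st);print(x["confidence"],x["box"])
    for z0,z1 in((78,90),(112,124),(140,200)):
        D=C[(C[:,2]>z0)&(C[:,2]<z1)]
        if len(D)>30:
            q=cv2.minAreaRect(D[:,:2].astype(np.float32));print(z0,np.median(D[:,2]),np.round(q[0],1),np.round(q[1],1),round(q[2],1),len(D))
E
```

```text
[(array([218.6, 165.1]), 0.57, array([580.4,  94.1,  85. ]))]
0.71 [142.5, 158.6, 282.0, 216.1]
78 83.5526100846931 [581.2  56.4] [167.1 115.1] 10.0 4642
112 118.5779743275254 [598.4 -44.2] [168.4 102.3] 7.4 19377
```

View pics/w2.png

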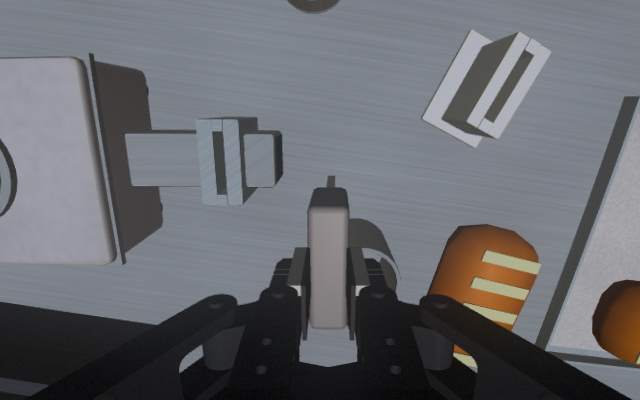

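The wrist view shows the gate housing at columns 197–243, rows 118–206, with the slot at about (220,162). The blade is held upright at (328,255). Next I measure the slot and the held grip exactly.

```bash
cat >> h.py <<'E'
def rect(C): 
    q=cv2.minAreaRect(C[:,:2].astype(np.float32));return np.round(q[0],1),np.round(q[1],1),round(q[2],1),"z",round(float(np.median(C[:,2])),1),len(C)
def slotfit(p,st,c0=(580,95)):
    V,U=np.mgrid[0:400,0:640];u0,v0=None,None
    m=p["range_z"]>0
    R,t=pose(p,st);Y=R.T@(np.array([*c0,85])-t);K=p["camera_matrix"]
    u=K[0][0]*Y[0]/Y[2]+K[0][2];v=K[1][1]*Y[1]/Y[2]+K[1][2]
    m&=(abs(U-u)<75)&(abs(V-v)<75)
    C=cloud(p,m,st);T=C[(abs(C[:,2]-84)<6)]
    T=T[np.hypot(T[:,0]-c0[0],T[:,1]-c0[1])<50]
    print("housing",rect(T))
    a=np.radians(9);e=np.array([-np.sin(a),np.cos(a)])
    # slot: rays through pixels at plane z=85 where depth is well below the top
    vv,uu=np.nonzero(m);Q=np.array([atz(p,(x,y),84,st) for x,y in zip(uu,vv)])
    q=(Q[:,:2]-np.array(rect(T)[0]))@np.c_[[np.cos(a),np.sin(a)],e]
    dep=(C[:,2]<76);k=dep&(abs(q[:,0])<33)&(abs(q[:,1])<12)
    if k.sum()>20: print("slot",rect(Q[k]))
    g=cv2.cvtColor(p["image"],cv2.COLOR_RGB2GRAY)[vv,uu]
    k=(g<110)&(abs(q[:,0])<33)&(abs(q[:,1])<9)
    if k.sum()>20: print("dark",rect(Q[k]))
E
python3 - <<'E'
from h import *
p,st=snap("wrist")
slotfit(p,st)
V,U=np.mgrid[0:400,0:640]
x=[x for x in nets.silhouettes("gate_grip",p)]
for y in x[:2]:
    C=cloud(p,y["pixels"],st);zt=np.percentile(C[:,2],95);print(y["confidence"],y["box"],rect(C[abs(C[:,2]-zt)<4]))
C=cloud(p,(abs(U-328)<25)&(V>190)&(V<325),st);zt=np.percentile(C[:,2],80);print(rect(C[abs(C[:,2]-zt)<4]))
plan(585,100,235,99)
E
```

```text
housing (array([578.7,  94.4]), array([76.4, 38. ]), 8.4, 'z', 83.5, 3175)
slot (array([578. ,  95.6]), array([53.9,  7.3]), 8.4, 'z', 84.0, 483)
dark (array([579.2,  94.6]), array([64.6,  9.6]), 8.1, 'z', 84.0, 688)
0.8 [325.0, 252.4, 42.0, 151.1] (array([583.5, 194.6]), array([59.7, 17.8]), 9.3, 'z', 246.7, 4627)
(array([582.5, 194. ]), array([57.9, 20.6]), 6.2, 'z', 246.7, 4659)
slide [ 13.7 -94.4  -0.3] dr [ 0.0002 -0.0013 -0.0003] | pos [583.8 195.4 234.7] t 6.0 j6 [0.2  0.44 0.01 1.14 0.   0.05] w 0.181
```

```bash
python3 -c "
from h import *
plan(579,95,203,98.4)"; python3 -m crank '[{"dr":[0,0,0.01],"slide":[5,-33,5],"gripper":-1},{"dr":[0,0,0.01],"slide":[11,-66,12],"gripper":-1},{"dr":[0,0,0.01],"slide":[20.5,-98,24],"gripper":-1},{"dr":[0,0,0.01],"slide":[20.5,-98,32],"gripper":-1},{"dr":[0,0,0.01],"slide":[20.5,-98,32],"gripper":-1}]' && python3 - <<'E'
from h import *
for i in range(4): p,st=snap("wrist")
save(p,"w3.png")
slotfit(p,st,(579,94.5))
for y in nets.silhouettes("gate_grip",p)[:2]:
    C=cloud(p,y["pixels"],st);zt=np.percentile(C[:,2],95);print(y["confidence"],y["box"],rect(C[abs(C[:,2]-zt)<4]))
plan(579,95,203,98.4)
E
```

```text
slide [ 20.4 -98.4  31.7] dr [ 0.0002 -0.0013  0.0102] | pos [583.8 195.4 234.7] t 6.0 j6 [0.2  0.44 0.01 1.14 0.   0.05] w 0.181
t: 6.42
eef_pos: [577.8, 93.9, 201.3]
orientation: [[-0.99, -0.143, -0.004], [-0.143, 0.99, 0.0], [0.004, 0.001, -1.0]]
wrist_force: [0.8, 1.2, -2.9]
gripper_width: 0.184
finger_force: 59.5
housing (array([578.7,  93.6]), array([75.8, 36.8]), 7.5, 'z', 83.5, 1829)
slot (array([561.8,  91.5]), array([20.1,  7.9]), 8.1, 'z', 84.0, 220)
dark (array([571. ,  92.4]), array([40. , 17.1]), 8.4, 'z', 84.0, 710)
0.94 [327.1, 252.6, 40.9, 150.8] (array([579.4,  95.2]), array([59.8, 17.8]), 7.9, 'z', 215.8, 4596)
slide [ 1.3 -0.7  0.9] dr [0.0001 0.0013 0.0007] | pos [580.2  95.8 203.9] t 6.6667 j6 [ 0.04  0.41 -0.12  1.04  0.   -0.11] w 0.181
```

View pics/w3.png

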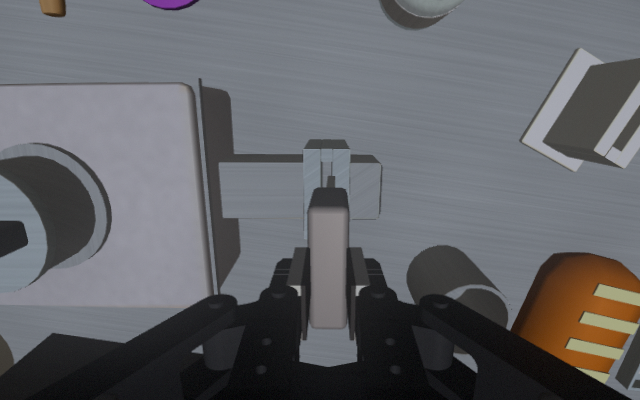

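The blade hangs over the housing at (327,190). The grip is about 1 mm to +y of the slot line, so I correct that and descend partway, checking force.

```bash
python3 -m crank '[{"dr":[0,0,0],"slide":[0.8,-1.2,8],"gripper":-1},{"dr":[0,0,0],"slide":[0.8,-1.2,16],"gripper":-1},{"dr":[0,0,0],"slide":[0.8,-1.2,24],"gripper":-1},{"dr":[0,0,0],"slide":[0.8,-1.2,34],"gripper":-1},{"dr":[0,0,0],"slide":[0.8,-1.2,44],"gripper":-1}]' && python3 -c "
from h import *
for i in range(3): st=readout.state();read_camera('wrist')
print(st['wrist_force'],st['ft_torque']);plan(579,94,111.5,98.4)"
```

```text
t: 7.08
eef_pos: [578.8, 93.2, 157.9]
orientation: [[-0.989, -0.145, -0.001], [-0.145, 0.989, -0.0], [0.001, 0.0, -1.0]]
wrist_force: [-0.8, 0.3, -2.3]
gripper_width: 0.183
finger_force: 59.5
[-0.7373753  -0.62704638 -1.97002107] [ 0.00974244  0.07059655 -0.00922589]
slide [-1.2  0.8 46.1] dr [ 0.0003 -0.0029 -0.0015] | pos [578.1  93.  157.6] t 7.2333 j6 [ 0.03  0.44 -0.19  0.94  0.   -0.11] w 0.184
```

```bash
python3 -m crank '[{"dr":[0,0,0],"slide":[0,0.3,12],"gripper":-1},{"dr":[0,0,0],"slide":[0,0.3,24],"gripper":-1},{"dr":[0,0,0],"slide":[0,0.3,34],"gripper":-1},{"dr":[0,0,0],"slide":[0,0.3,42],"gripper":-1},{"dr":[0,0,0],"slide":[0,0.3,45],"gripper":-1}]' && python3 -m crank '[{"dr":[0,0,0],"slide":[0,0,0.5],"gripper":-1},{"dr":[0,0,0],"slide":[0,0,1],"gripper":-1}]'
```

```text
t: 7.65
eef_pos: [578.4, 93.3, 112.9]
orientation: [[-0.989, -0.145, -0.002], [-0.145, 0.989, -0.0], [0.002, 0.0, -1.0]]
wrist_force: [0.4, -1.1, -2.2]
gripper_width: 0.184
finger_force: 59.5
t: 7.82
eef_pos: [579.3, 93.4, 113.4]
orientation: [[-0.989, -0.145, 0.0], [-0.145, 0.989, 0.0], [-0.0, -0.0, -1.0]]
wrist_force: [1.1, 0.2, -1.6]
gripper_width: 0.182
finger_force: 59.5
```

```bash
python3 -m crank '[{"dr":[0,0,0],"slide":[0,0,1],"gripper":-1},{"dr":[0,0,0],"slide":[0,0,1.5],"gripper":-1},{"dr":[0,0,0],"slide":[0,0,1.5],"gripper":-1}]'; python3 -m crank '[{"dr":[0,0,0],"slide":[0,0,1],"gripper":-1},{"dr":[0,0,0],"slide":[0,0,1],"gripper":-1}]'; python3 -c "
from h import *
p,st=snap('wrist')
print(st['wrist_force'])
for y in nets.silhouettes('gate_grip',p)[:2]:
    C=cloud(p,y['pixels'],st);zt=np.percentile(C[:,2],95);print(y['confidence'],y['box'],rect(C[abs(C[:,2]-zt)<4]))
"
```

```text
t: 8.07
eef_pos: [579.4, 93.4, 112.1]
orientation: [[-0.989, -0.145, 0.001], [-0.145, 0.989, 0.0], [-0.001, -0.0, -1.0]]
wrist_force: [-0.3, -0.6, -2.1]
gripper_width: 0.184
finger_force: 59.5
t: 8.23
eef_pos: [579.5, 93.4, 111.4]
orientation: [[-0.989, -0.145, 0.001], [-0.145, 0.989, 0.0], [-0.001, -0.0, -1.0]]
wrist_force: [-0.2, 0.0, 2.7]
gripper_width: 0.185
finger_force: 60.0
[-0.22719735  0.04812154  2.70006611]
0.66 [326.9, 255.2, 43.1, 141.9] (array([579.,  93.]), array([59.5, 17.8]), 8.4, 'z', 123.7, 4657)
0.35 [611.8, 126.8, 53.5, 111.7] (array([505.7, 305.7]), array([24. , 11.2]), 17.8, 'z', 16.1, 227)
```

Contact, and the grip's top reads about 125 mm, so the blade is home. Release and rise.

```bash
python3 -m crank '[{"dr":[0,0,0],"slide":[0,0,0],"gripper":1},{"dr":[0,0,0],"slide":[0,0,0],"gripper":1},{"dr":[0,0,0],"slide":[0,0,0],"gripper":1},{"dr":[0,0,0],"slide":[0,0,0],"gripper":1},{"dr":[0,0,0],"slide":[0,0,0],"gripper":1}]'; python3 -m crank '[{"dr":[0,0,0],"slide":[0,0,-15],"gripper":1},{"dr":[0,0,0],"slide":[0,0,-50],"gripper":1},{"dr":[0,0,0],"slide":[0,0,-90],"gripper":1},{"dr":[0,0,0],"slide":[0,0,-130],"gripper":1},{"dr":[0,0,0],"slide":[0,0,-165],"gripper":1}]'; python3 - <<'E'
from h import *
for i in range(4): p,st=snap("wrist")
save(p,"w4.png")
top(p,st,"gate_grip",100)
for y in nets.silhouettes("cap",p)[:3]:
    C=cloud(p,y['pixels'],st);print("cap",y["confidence"],y["box"])
    for z in(207,173):
        D=C[abs(C[:,2]-z)<6]
        if len(D)>30: print(rect(D))
for th in("cap","cap_wing","neck_rim"): print(th,[(np.round(x["pixel"]),round(x["confidence"],2)) for x in nets.landmark_of(th,p)])
plan(608,-100,290,8.4)
E
```

```text
t: 8.75
eef_pos: [579.1, 93.4, 110.6]
orientation: [[-0.989, -0.145, -0.0], [-0.145, 0.989, -0.0], [0.0, 0.0, -1.0]]
wrist_force: [0.2, 0.2, -0.1]
gripper_width: 0.881
finger_force: 0.0
t: 9.17
eef_pos: [579.1, 93.4, 278.2]
orientation: [[-0.989, -0.145, 0.001], [-0.145, 0.989, -0.0], [-0.001, -0.0, -1.0]]
wrist_force: [0.2, 0.9, 1.5]
gripper_width: 0.996
finger_force: 0.0
gate_grip 0.97 [579.6  93.4] [59.9 17.4] 8.8 z 123.4 1239
cap 0.67 [201.4, 16.4, 76.9, 30.7]
cap 0.6 [66.3, 193.3, 132.6, 98.3]
(array([ 606.9, -103.4]), array([16.7, 61. ]), 8.3, 'z', 207.4, 2054)
(array([ 606. , -102.3]), array([78.5, 77.8]), 21.1, 'z', 171.7, 5577)
cap 0.55 [11.4, 169.6, 22.9, 61.1]
cap [(array([ 79., 193.]), 0.89)]
cap_wing [(array([ 55., 203.]), 0.84)]
neck_rim []
slide [  -1.5 -195.6  -16.1] dr [-0.0022 -0.0027  1.5694] | pos [578.2  93.3 273.9] t 9.6167 j6 [ 0.03  0.37  0.    1.21 -0.   -0.11] w 0.998
```

View pics/w4.png

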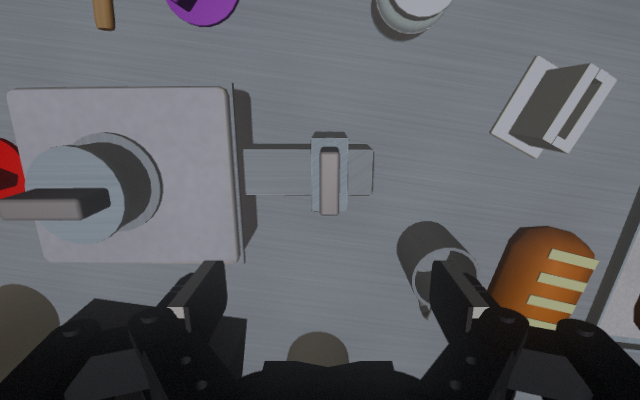

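The wrist view shows the blade home at (330,180) in its housing. The neck-mounted cap's grey wing is at (55,203); the red (8,170) and purple (203,8) ones lie on the table and are excluded. I move over the grey cap while turning the tool by 90°.

```bash
python3 -m crank '[{"dr":[0,0,0.12],"slide":[0,-39,-8],"gripper":1},{"dr":[0,0,0.24],"slide":[0,-78,-14],"gripper":1},{"dr":[0,0,0.36],"slide":[-1,-117,-14],"gripper":1},{"dr":[0,0,0.48],"slide":[-1,-156,-14],"gripper":1},{"dr":[0,0,0.6],"slide":[-1,-196,-14],"gripper":1}]'; python3 -m crank '[{"dr":[0,0,0.12],"slide":[0,0,0],"gripper":1},{"dr":[0,0,0.24],"slide":[0,0,0],"gripper":1},{"dr":[0,0,0.36],"slide":[0,0,0],"gripper":1},{"dr":[0,0,0.48],"slide":[0,0,0],"gripper":1},{"dr":[0,0,0.6],"slide":[0,0,0],"gripper":1}]';  python3 -m crank '[{"dr":[0,0,0.12],"slide":[0,0,0],"gripper":1},{"dr":[0,0,0.24],"slide":[0,0,0],"gripper":1},{"dr":[0,0,0.36],"slide":[0,0,0],"gripper":1},{"dr":[0,0,0.37],"slide":[0,0,0],"gripper":1}]'; cat > c.py <<'E'
from h import *
for i in range(4): p,st=snap("wrist")
import sys
if len(sys.argv)>1: save(p,sys.argv[1])
for y in nets.silhouettes("cap",p)[:3]:
    C=cloud(p,y['pixels'],st)
    for z in(207,173):
        D=C[abs(C[:,2]-z)<6]
        if len(D)>30: print(round(y["confidence"],2),rect(D))
plan(606.8,-103,195,8.3)
E
python3 c.py w5.png
```

```text
t: 10.03
eef_pos: [608.1, -101.8, 288.7]
orientation: [[-0.896, 0.444, -0.001], [0.444, 0.896, 0.001], [0.002, -0.0, -1.0]]
wrist_force: [0.6, 0.0, -0.5]
gripper_width: 1.002
finger_force: 0.0
t: 10.45
eef_pos: [607.9, -100.6, 288.3]
orientation: [[-0.488, 0.873, -0.002], [0.873, 0.488, 0.001], [0.002, -0.002, -1.0]]
wrist_force: [1.0, -0.5, -0.2]
gripper_width: 0.999
finger_force: 0.0
t: 10.78
eef_pos: [608.0, -100.3, 288.4]
orientation: [[-0.143, 0.99, -0.002], [0.99, 0.143, 0.001], [0.001, -0.002, -1.0]]
wrist_force: [-0.2, 0.4, 0.3]
gripper_width: 0.998
finger_force: 0.0
0.8 (array([ 606.8, -103.1]), array([16. , 58.8]), 8.7, 'z', 207.4, 1820)
0.8 (array([ 606.8, -102.8]), array([78.9, 77.4]), 4.2, 'z', 171.6, 5574)
slide [-2.4 -1.8 94.3] dr [-0.0006 -0.0003  0.0028] | pos [ 608.3 -100.4  289.3] t 11.0333 j6 [-0.28  0.42  0.12  1.27 -0.    1.14] w 0.999
```

```bash
python3 -c "
import cv2
a=cv2.imread('pics/w5.png');cv2.imwrite('pics/w5c.png',cv2.resize(a[60:360,140:540],None,fx=1.9,fy=1.9))"
```

```text
(no output)
```

View pics/w5c.png

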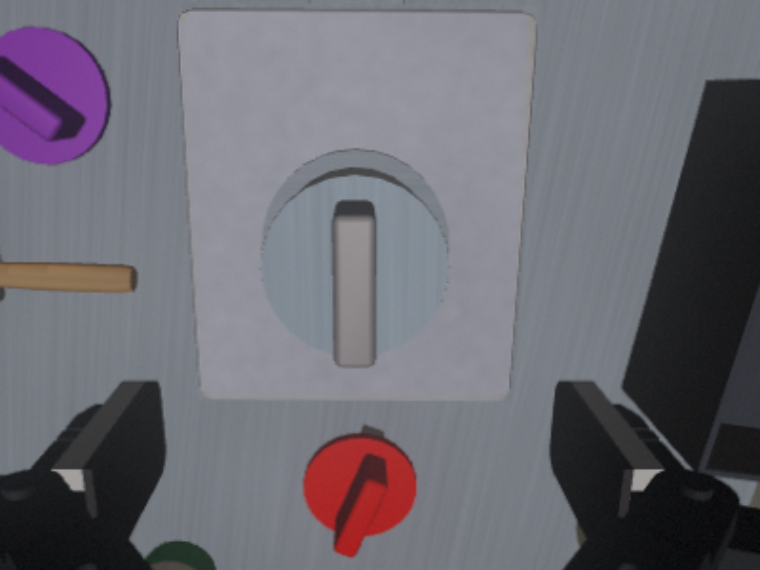

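The enlarged crop confirms it: the grey wing at (354,290), on the disc on the hopper's neck, is the cap; the red (360,485) and purple (45,95) look-alikes stay untouched. Descending.

```bash
python3 -m crank '[{"dr":[0,0,0],"slide":[-2.4,-1.8,35],"gripper":1},{"dr":[0,0,0.003],"slide":[-2.4,-1.8,70],"gripper":1},{"dr":[0,0,0.003],"slide":[-2.4,-1.8,92.5],"gripper":1},{"dr":[0,0,0.003],"slide":[-2.4,-1.8,92.5],"gripper":1},{"dr":[0,0,0.003],"slide":[-2.4,-1.8,92.5],"gripper":-1}]' 80; python3 -c "
from h import *
plan(606.8,-103,197,8.5)"; python3 -m crank '[{"dr":[0,0,0],"slide":[0,0,0],"gripper":-1},{"dr":[0,0,0],"slide":[0,0,0],"gripper":-1},{"dr":[0,0,0],"slide":[0,0,0],"gripper":-1},{"dr":[0,0,0],"slide":[0,0,0],"gripper":-1},{"dr":[0,0,0],"slide":[0,0,0],"gripper":-1}]'; python3 -c "
from h import *
st=readout.state();print(st['wrist_force'],st['ft_torque']);plan(606.8,-103,197,8.5)"
```

```text
t: 11.45
eef_pos: [606.1, -102.8, 196.4]
orientation: [[-0.143, 0.99, -0.003], [0.99, 0.143, 0.001], [0.001, -0.003, -1.0]]
wrist_force: [0.5, 0.2, 0.0]
gripper_width: 0.885
finger_force: 0.0
slide [-0.3  0.6 -0.6] dr [-0.0026 -0.0012 -0.0046] | pos [ 606.1 -102.8  196.4] t 11.45 j6 [-0.29  0.47 -0.05  1.06  0.    1.14] w 0.885
t: 11.87
eef_pos: [607.5, -103.3, 198.5]
orientation: [[-0.143, 0.99, 0.002], [0.99, 0.143, -0.001], [-0.001, 0.002, -1.0]]
wrist_force: [-1.7, 0.5, 11.7]
gripper_width: 0.15
finger_force: 62.0
[-1.70602773  0.53175723 11.68192463] [0.32857803 0.86414111 0.03549671]
slide [ 0.4 -0.6  1.5] dr [ 0.0015  0.001  -0.0052] | pos [ 607.5 -103.3  198.5] t 11.8667 j6 [-0.29  0.46 -0.05  1.06 -0.    1.14] w 0.15
```

```bash
python3 -m crank '[{"dr":[0,0,0],"slide":[0,0,-1],"gripper":-1},{"dr":[0,0,0.04],"slide":[0,0,-1.5],"gripper":-1},{"dr":[0,0,0.08],"slide":[0,0,-1.5],"gripper":-1},{"dr":[0,0,0.12],"slide":[0,0,-1.5],"gripper":-1}]' 80; cat > f.py <<'E'
from h import *
st=readout.state();R=np.array(st["orientation"]);print("F",np.round(st['wrist_force'],1),"T",np.round(st['ft_torque'],2),"yaw of y",np.round(np.degrees(np.arctan2(R[1,1],R[0,1])),2),"ff",st["finger_force"]);plan(606.8,-103,197)
E
python3 f.py
```

```text
t: 12.2
eef_pos: [607.0, -103.0, 198.8]
orientation: [[-0.021, 1.0, -0.0], [1.0, 0.021, 0.0], [0.0, -0.0, -1.0]]
wrist_force: [-0.0, -0.1, -0.5]
gripper_width: 0.135
finger_force: 78.7
F [-0.  -0.1 -0.5] T [0.01 0.02 0.09] yaw of y 1.22 ff 78.690374661237
slide [-0.  -0.2  1.8] dr [0. 0. 0.] | pos [ 607.  -103.   198.8] t 12.2 j6 [-0.29  0.46 -0.05  1.06  0.    1.26] w 0.135
```

```bash
python3 -m crank '[{"dr":[0,0,0.03],"slide":[0,0,0],"gripper":-1},{"dr":[0,0,0.06],"slide":[0,0,0],"gripper":-1},{"dr":[0,0,0.09],"slide":[0,0,0],"gripper":-1}]'; python3 f.py;  python3 -m crank '[{"dr":[0,0,0.03],"slide":[0,0,0],"gripper":-1},{"dr":[0,0,0.06],"slide":[0,0,0],"gripper":-1},{"dr":[0,0,0.09],"slide":[0,0,0],"gripper":-1}]'; python3 f.py
```

```text
t: 12.45
eef_pos: [607.0, -103.0, 198.7]
orientation: [[0.068, 0.998, 0.0], [0.998, -0.068, 0.0], [0.0, 0.0, -1.0]]
wrist_force: [0.5, 0.5, 0.1]
gripper_width: 0.136
finger_force: 78.7
F [0.5 0.5 0.1] T [ 0.   -0.05 -0.01] yaw of y -3.91 ff 78.68574975058436
slide [-0.  -0.2  1.7] dr [0. 0. 0.] | pos [ 607.  -103.   198.7] t 12.45 j6 [-0.29  0.46 -0.05  1.06  0.    1.35] w 0.136
t: 12.7
eef_pos: [606.0, -102.4, 198.8]
orientation: [[0.157, 0.988, -0.002], [0.988, -0.157, 0.001], [0.001, -0.002, -1.0]]
wrist_force: [-3.3, 2.3, 3.6]
gripper_width: 0.137
finger_force: 80.3
F [-3.3  2.3  3.6] T [0.47 0.86 0.28] yaw of y -9.02 ff 80.32538297586143
slide [-0.5  0.9  1.8] dr [0. 0. 0.] | pos [ 606.  -102.4  198.8] t 12.7 j6 [-0.29  0.46 -0.05  1.06  0.    1.44] w 0.137
```

```bash
python3 -m crank '[{"dr":[0,0,0.015],"slide":[0,0,0],"gripper":-1},{"dr":[0,0,0.03],"slide":[0,0,0],"gripper":-1},{"dr":[0,0,0.03],"slide":[0,0,0],"gripper":-1}]'; python3 f.py;  python3 -m crank '[{"dr":[0,0,0.015],"slide":[0,0,0],"gripper":-1},{"dr":[0,0,0.03],"slide":[0,0,0],"gripper":-1},{"dr":[0,0,0.03],"slide":[0,0,0],"gripper":-1}]'; python3 f.py
```

```text
t: 12.95
eef_pos: [605.7, -102.1, 198.8]
orientation: [[0.185, 0.983, -0.002], [0.983, -0.185, 0.001], [0.001, -0.003, -1.0]]
wrist_force: [-5.1, 2.4, 4.0]
gripper_width: 0.13
finger_force: 80.8
F [-5.1  2.4  4. ] T [0.6  1.15 0.36] yaw of y -10.66 ff 80.79619453288615
slide [-0.6  1.3  1.8] dr [0. 0. 0.] | pos [ 605.7 -102.1  198.8] t 12.95 j6 [-0.29  0.46 -0.05  1.06  0.    1.47] w 0.13
t: 13.2
eef_pos: [605.5, -102.0, 198.9]
orientation: [[0.214, 0.977, -0.003], [0.977, -0.214, 0.002], [0.001, -0.003, -1.0]]
wrist_force: [-5.0, 3.6, 5.4]
gripper_width: 0.133
finger_force: 81.6
F [-5.   3.6  5.4] T [0.61 1.31 0.6 ] yaw of y -12.35 ff 81.56936829909682
slide [-0.7  1.5  1.9] dr [0. 0. 0.] | pos [ 605.5 -102.   198.9] t 13.2 j6 [-0.29  0.46 -0.05  1.06  0.    1.5 ] w 0.133
```

The turn hits a rising resisting torque at about 16°, so that is the stop. I turn the other way.

```bash
python3 -m crank '[{"dr":[0,0,-0.1],"slide":[0,0,0],"gripper":-1},{"dr":[0,0,-0.2],"slide":[0,0,0],"gripper":-1},{"dr":[0,0,-0.3],"slide":[0,0,0],"gripper":-1},{"dr":[0,0,-0.38],"slide":[0,0,0],"gripper":-1},{"dr":[0,0,-0.44],"slide":[0,0,0],"gripper":-1}]'; python3 f.py;  python3 -m crank '[{"dr":[0,0,-0.05],"slide":[0,0,0],"gripper":-1},{"dr":[0,0,-0.1],"slide":[0,0,0],"gripper":-1},{"dr":[0,0,-0.15],"slide":[0,0,0],"gripper":-1},{"dr":[0,0,-0.2],"slide":[0,0,0],"gripper":-1}]'; python3 f.py
```

```text
t: 13.62
eef_pos: [607.4, -103.3, 198.8]
orientation: [[-0.224, 0.975, 0.001], [0.975, 0.224, -0.0], [-0.001, 0.001, -1.0]]
wrist_force: [-0.8, -0.5, 0.2]
gripper_width: 0.139
finger_force: 78.7
F [-0.8 -0.5  0.2] T [-0.02  0.03 -0.08] yaw of y 12.96 ff 78.70407259091735
slide [ 0.4 -0.5  1.7] dr [0. 0. 0.] | pos [ 607.4 -103.3  198.8] t 13.6167 j6 [-0.29  0.46 -0.05  1.06 -0.    1.06] w 0.139
t: 13.95
eef_pos: [607.4, -103.3, 198.7]
orientation: [[-0.412, 0.911, 0.001], [0.911, 0.412, -0.0], [-0.001, 0.001, -1.0]]
wrist_force: [-0.6, 1.0, -0.1]
gripper_width: 0.137
finger_force: 78.7
F [-0.6  1.  -0.1] T [-0.01 -0.01 -0.07] yaw of y 24.35 ff 78.69899452663958
slide [ 0.6 -0.4  1.7] dr [0. 0. 0.] | pos [ 607.4 -103.3  198.7] t 13.95 j6 [-0.29  0.46 -0.05  1.06 -0.    0.86] w 0.137
```

```bash
python3 -m crank '[{"dr":[0,0,-0.08],"slide":[0,0,0],"gripper":-1},{"dr":[0,0,-0.16],"slide":[0,0,0],"gripper":-1},{"dr":[0,0,-0.24],"slide":[0,0,0],"gripper":-1}]'; python3 f.py;  python3 -m crank '[{"dr":[0,0,-0.08],"slide":[0,0,0],"gripper":-1},{"dr":[0,0,-0.18],"slide":[0,0,0],"gripper":-1},{"dr":[0,0,-0.28],"slide":[0,0,0],"gripper":-1},{"dr":[0,0,-0.38],"slide":[0,0,0],"gripper":-1},{"dr":[0,0,-0.48],"slide":[0,0,0],"gripper":-1}]'; python3 f.py
```

```text
t: 14.2
eef_pos: [607.4, -103.3, 198.7]
orientation: [[-0.618, 0.786, 0.001], [0.786, 0.618, -0.0], [-0.001, 0.0, -1.0]]
wrist_force: [-0.6, 0.1, 0.2]
gripper_width: 0.131
finger_force: 78.7
F [-0.6  0.1  0.2] T [ 0.01  0.01 -0.05] yaw of y 38.19 ff 78.69954882189631
slide [ 0.6 -0.3  1.7] dr [0. 0. 0.] | pos [ 607.4 -103.3  198.7] t 14.2 j6 [-0.29  0.46 -0.05  1.06 -0.    0.62] w 0.131
t: 14.62
eef_pos: [607.4, -103.3, 198.7]
orientation: [[-0.912, 0.411, 0.001], [0.411, 0.912, -0.0], [-0.001, -0.0, -1.0]]
wrist_force: [0.3, -0.5, -0.8]
gripper_width: 0.138
finger_force: 78.7
F [ 0.3 -0.5 -0.8] T [-0.04  0.01 -0.11] yaw of y 65.75 ff 78.69896376505494
slide [0.7 0.  1.7] dr [0. 0. 0.] | pos [ 607.4 -103.3  198.7] t 14.6167 j6 [-0.29  0.46 -0.05  1.06 -0.    0.14] w 0.138
```

```bash
python3 -m crank '[{"dr":[0,0,-0.1],"slide":[0,0,0],"gripper":-1},{"dr":[0,0,-0.22],"slide":[0,0,0],"gripper":-1},{"dr":[0,0,-0.22],"slide":[0,0,-2],"gripper":-1},{"dr":[0,0,-0.22],"slide":[0,0,-4],"gripper":-1},{"dr":[0,0,-0.22],"slide":[0,0,-6],"gripper":-1}]'; python3 f.py
```

```text
t: 15.03
eef_pos: [606.6, -103.0, 204.2]
orientation: [[-0.978, 0.209, -0.001], [0.209, 0.978, 0.0], [0.001, 0.0, -1.0]]
wrist_force: [0.4, -0.4, -4.4]
gripper_width: 0.133
finger_force: 78.2
F [ 0.4 -0.4 -4.4] T [0.01 0.01 0.  ] yaw of y 77.95 ff 78.2350980117917
slide [-0.2  0.   7.2] dr [0. 0. 0.] | pos [ 606.6 -103.   204.2] t 15.0333 j6 [-0.29  0.46 -0.04  1.07 -0.   -0.08] w 0.133
```

Only the cap's weight is felt, so it is free. Lifting to 100 mm.

```bash
python3 -m crank '[{"dr":[0,0,0],"slide":[0,0,-10],"gripper":-1},{"dr":[0,0,0],"slide":[0,0,-28],"gripper":-1},{"dr":[0,0,0],"slide":[0,0,-50],"gripper":-1},{"dr":[0,0,0],"slide":[0,0,-75],"gripper":-1},{"dr":[0,0,0],"slide":[0,0,-95],"gripper":-1}]'; python3 -m crank '[{"dr":[0,0,0],"slide":[0,0,0],"gripper":-1},{"dr":[0,0,0],"slide":[0,0,0],"gripper":-1},{"dr":[0,0,0],"slide":[0,0,0],"gripper":-1},{"dr":[0,0,0],"slide":[0,0,0],"gripper":-1},{"dr":[0,0,0],"slide":[0,0,0],"gripper":-1}]'; python3 f.py; python3 - <<'E'
from h import *
p,_=snap("side");s,_=snap("scene")
cv2.imwrite("pics/end.png",cv2.cvtColor(np.vstack([cv2.resize(x[80:330,150:500],(700,300)) for x in(p["image"],s["image"])]),cv2.COLOR_RGB2BGR))
top(s,None,"gate_grip",90)
E
```

```text
t: 15.45
eef_pos: [607.2, -103.1, 302.1]
orientation: [[-0.978, 0.208, 0.001], [0.208, 0.978, -0.0], [-0.001, -0.0, -1.0]]
wrist_force: [0.6, 0.4, -3.3]
gripper_width: 0.135
finger_force: 78.5
t: 15.87
eef_pos: [606.2, -102.8, 297.9]
orientation: [[-0.978, 0.207, -0.003], [0.207, 0.978, 0.001], [0.003, 0.0, -1.0]]
wrist_force: [-0.2, -0.5, -3.7]
gripper_width: 0.132
finger_force: 78.4
F [-0.2 -0.5 -3.7] T [-0.03 -0.02  0.01] yaw of y 78.08 ff 78.43892438337207
slide [-1.000e+00 -1.000e-01  1.009e+02] dr [0. 0. 0.] | pos [ 606.2 -102.8  297.9] t 15.8667 j6 [-0.29  0.42  0.14  1.29  0.   -0.08] w 0.132
gate_grip 0.5 [580.8  96.9] [60.  18.2] 9.6 z 122.9 156
```

View pics/end.png

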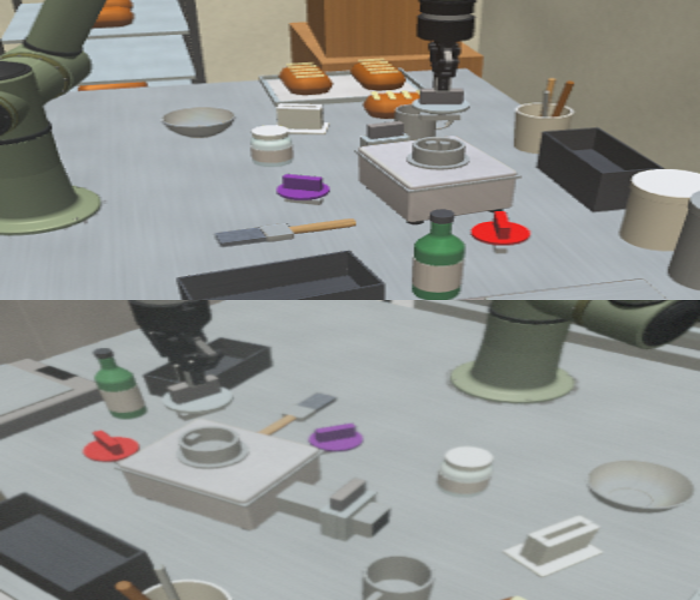

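The two views show the cap held in the gripper at (440,100) above the open neck at (438,150). The blade is home at (350,490) in the lower view, and the other things are undisturbed.

```bash
python3 -c "
from rig import arm
print(arm.finish_job())"
```

```text
the job is handed in; nothing more can be done
None
```

The job is handed in: the gate blade is fully down in the hopper's gate slot, the cap is unlocked and held in the gripper about 10 cm above the neck, and the last pictures show nothing else moved (about 16 s of the 64 s used).

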